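# Free an objective turret and uncap its lenses

## Robot

A 6-joint arm with a two-finger parallel gripper is mounted at the origin on a cart in front of the work surface, level with it; the furniture and walls round the work are solid. World frame = base frame: x ahead of the robot, y to its left, z up, the work surface at z = 0. Lengths are in m, angles in degrees, forces in N, time in s.
With the tool pointing down it reaches from about 0.275 to 0.725 m from the base axis. Payload 15.9 kg.
Tool frame: the origin (TCP) lies on the centre line of the jaws, within the pads' length; the fingertips stand 22 mm ahead of it and the grasp point (between the pads) lies 3 mm ahead of it (arm.tips_ahead is the distance from the TCP to the fingertips, in m); z points along the fingers, y is the line along which they close (so a half turn about z gives the same grasp; the last joint's range is limited). The gripper opens to 85 mm and grips with 20 to 120 N. Pads are 22 mm wide; open, the fingers measure 114 mm over their backs; the gripper's body (76 mm by 85 mm) begins 54 mm behind the grasp point. The pads swing forward as they close: fully open they stand 13 mm farther back than shut.
Start: joints at [66.005, 12.198, -1.971, 75.831, 0, 90], TCP at [0.203, 0.457, 0.253] pointing down, gripper open.
Joint ranges: [-170.91, 170.91], [-42.67, 98.43], [-65.05, 77.54], [-120.47, 116.71], [-90, 82.35], [-180, 180]. Speed limits (degrees/s): [108.29, 108.29, 136.94, 147.25, 180, 180].

## Interface

Orientations are given as [roll, pitch, yaw] about the fixed x, y, z axes, in that order (R = Rz(yaw) Ry(pitch) Rx(roll)).
In Python, from rig import arm gives the robot as it stands. Calls block until the motion is done:
- arm.reach(position, orientation): joint-space move of the TCP to a pose.
- arm.move_l(position, attitude=None, feed=0.15, contact_N=None): straight line of the TCP; attitude=None keeps the orientation; feed is the mean speed in m/s. With contact_N (N) it stops when the force on the tool has changed by that much, and returns True; else False.
- arm.move_j(angles): joint-space move.
- arm.gripper_to(opening, effort=None): finger opening in m; effort is the grip in N (None keeps the last); returns when the fingers have stopped.
- arm.pause(seconds).
- arm.ik(position, orientation): joint angles nearest the present ones, or None.
- arm.get_obs(): the state.
- arm.capture(name): name is "side" or "top"; returns the picture (480x640x3 uint8, blue, green, red); there is no depth.
- arm.calibration(name): a dict with "camera_matrix" (3x3 intrinsics, pixels), "eye" and "orientation" of the camera in the world. Camera axes: x right, y up, looking along -z (the intrinsics and any distortion apply to the point x, -y, -z); pixel columns grow to the right and rows downward; lengths in m; the calibration is good to about 2 mm. A picture is of the moment at which its call begins. calibration takes no time and is no camera call.
A pose or a line that the arm cannot do raises arm.IKError and nothing moves.
- arm.hand_in(): hands the job in; it is judged then, once.
Trained networks look in the newest picture that a camera, given by its name, has taken for a name from the list of things; names that differ only in an ending like _2 or _b are one class to them, and where a whole thing is asked for, a point or a joint stands for the part that bears it (a point fixed in the world has none). Each returns a list of dicts, best first, with "confidence" (0 to 1); they miss things now and then, are a little off and sometimes report something else, mostly with a low value. They report only what shows in the picture. A call takes as long as a camera call. They do not tell look-alikes from the thing itself.
- arm.boxes_of(thing, camera): "at" ([x, y, z] in m, in the coordinates of the camera as it stood for that picture, good to about 4 mm: the middle of the surface that is visible of it).
- arm.place_of(thing, camera): "at" ([x, y, z] in m, in the coordinates of the camera as it stood for that picture, good to about 4 mm: a listed point, or the origin of a listed thing).
The state is a dict: "t": time; "joint_pos": joint angles; "qd": joint speeds; "joint_efforts": joint torques, N m; "tcp_pos": TCP position; "orientation": TCP orientation; "wrist_force": force on the tool from outside, world axes, zero at the start; "moment": the same for the moment, N m; "grip_width": finger opening in m; "grasp_force": force on a finger pad.
Only numpy, scipy, OpenCV 4.12 (cv2) and the standard library are available. Lean on these libraries where they do the work, as an engineer would, in place of code of your own. Each camera call takes 0.05 s, during which the arm holds its last target. There are 200 camera calls.

## Task

Make the microscope's objective turret ready for use: while its white dust caps still protect the lenses, pull the spring clip right out of the drilled lock pin, then turn the turret anticlockwise by its bar grip until the white index line beside the long objective faces the arrow on the index post. Only then lift off every dust cap and set each flat in a round well of the grey tray, with the clip lying flat in the tray's oblong pocket. Leave the other things on the bench alone.

Things in the scene. Friction and masses are not known exactly. Their poses are not given: they have to be found in the camera images.
- mount: Fixed bench mount of a microscope's objective turret. Origin: centre of the underside of its round grey foot (176 mm across, 10 mm high), on the turret's axis, z up. An arm reaches out 138 mm from the axis, 250 degrees anticlockwise (from above) from the mount's +x, and bears the lock pin and the clip. The index post stands on its -x side. All angles below count from the mount's +x, seen from above.
- turret (a joint): Turn of the turret, rad, growing anticlockwise from above: 0 as locked (0.04 of play), 2.705 with the index line at the mark; end stops at -0.5 and 3.3. Friction 0.25 N m; it stays where left. Dark disc 160 mm across, top at z 44 mm. 60 mm from the axis stand four steel objectives (at 25, 115, 205, 295 degrees while locked), noses 30 mm across, front ends at z 82 mm, the long one (at 25) 98 mm.
- grip (a point): Centre of the black bar grip on the turret's axis: 52 mm long, 14 mm wide, 24 mm high (z 88 to 112 mm), on a 20 mm column. While locked its long side lies along 340 degrees (closing across the 14 mm is along 250 degrees, between the objectives). It turns with the turret and turns it.
- index_line (a point): Outer end of the white index line on the turret's disc, at the rim (it runs on down the rim), directly outside the long objective, 80 mm from the axis.
- mark (a point): Tip of the white arrow on the mount's index post, 84 mm from the axis on the mount's -x side (post 18 mm wide, 84 to 98 mm from the axis, top at z 44 mm). The index line belongs in front of it.
- pin_hole (a point): Centre of the 8 x 8 mm cross hole of the fixed upright lock pin (14 mm across, 90 mm from the axis, top at z 64 mm). The hole runs radially. A like lug on the turret's disc, 71 mm from the axis, lines up with it while locked. Outside the pin a 9 mm wide rib (top z 47 mm, 101 to 135 mm from the axis) carries the coil; the arm below is at z 32 mm, so fingertips may go to z 36 beside the coil.
- clip: Steel R-clip of 5 mm wire, 30 g: coil 27 mm across (grip it across this from above), straight leg, shorter wavy leg outside the pin. Origin: centre of the coil, mid wire. +x runs along the straight leg (tip at x 56, y -11 mm; wavy leg's end at x 40, y 5 mm). At the start level, coil outward, straight leg through lock pin and lug, held by friction only; free after 35 mm along its -x.
- clip_tip (a point): Tip of the clip's straight leg.
- cap0: White push-on dust cap, a cup 39 mm across, 20 mm high, wall 3 mm, 15 g, open below; origin on its axis at half height, z out of its closed top. At the start it sits loosely (1.5 mm of play) 17 mm deep over an objective's nose, its origin 7 mm below the objective's front end. Three or four caps are present; a fourth objective may be bare already.
- cap1: White push-on dust cap, a cup 39 mm across, 20 mm high, wall 3 mm, 15 g, open below; origin on its axis at half height, z out of its closed top. At the start it sits loosely (1.5 mm of play) 17 mm deep over an objective's nose, its origin 7 mm below the objective's front end. Three or four caps are present; a fourth objective may be bare already.
- cap2: White push-on dust cap, a cup 39 mm across, 20 mm high, wall 3 mm, 15 g, open below; origin on its axis at half height, z out of its closed top. At the start it sits loosely (1.5 mm of play) 17 mm deep over an objective's nose, its origin 7 mm below the objective's front end. Three or four caps are present; a fourth objective may be bare already.
- cap3: White push-on dust cap, a cup 39 mm across, 20 mm high, wall 3 mm, 15 g, open below; origin on its axis at half height, z out of its closed top. At the start it sits loosely (1.5 mm of play) 17 mm deep over an objective's nose, its origin 7 mm below the objective's front end. Three or four caps are present; a fourth objective may be bare already.
- cap_tray: Loose grey moulded tray, 186 x 136 x 10 mm, 0.5 kg; origin at the centre of its underside. Sunk 6 mm into its top (floors at z 4 mm): four round wells 47 mm across and, along its -x end, an oblong clip pocket. If knocked aside it may stay where it is, as long as it lies flat.
- well0 (a point): Centre of the floor of a round cap well, 47 mm across and 6 mm deep; well centres are 64 mm apart in a square. Any cap may go into any well.
- well1 (a point): Centre of the floor of a round cap well, 47 mm across and 6 mm deep; well centres are 64 mm apart in a square. Any cap may go into any well.
- well2 (a point): Centre of the floor of a round cap well, 47 mm across and 6 mm deep; well centres are 64 mm apart in a square. Any cap may go into any well.
- well3 (a point): Centre of the floor of a round cap well, 47 mm across and 6 mm deep; well centres are 64 mm apart in a square. Any cap may go into any well.
- pocket (a point): Centre of the floor of the clip pocket: 46 mm along the tray's x, 96 mm along its y, 6 mm deep.
- hex_driver: Bystander: hex driver, 165 mm, plastic handle, lying at the front of the bench.
- filter_cube: Bystander: black filter cube, 34 mm.
- log_book: Bystander: spiral note book, 148 x 108 x 12 mm, lying flat.
- black_cap: Bystander: black screw cap of another lens, 41 mm across, 10 mm high, lying flat on the bench: not one of the dust caps of this job.
- tweezers: Bystander: pair of tweezers, 120 mm, lying flat.
- tally_counter: Bystander: round hand tally counter, 45 mm.
Mind the look-alikes: they are no part of the job. What is shaped like the cap2 but blue or turquoise is not meant. What is shaped like the cap3 but pink is not meant.

How it is judged (in metres and radians):
On the way, in this order (a step that is already met when the one before it is completed fails the run):
1. the clip is pulled right out of the lock pin, at least 75 mm from coil to pin, with all caps still on (horizontal distance between clip and pin_hole above 0.075 m and height (world z) of each of cap0, cap1, cap2, cap3 above 0.06 m), for 0.2 s.
2. the index line faces the arrow within 0.1 rad with all caps still on (value of joint turret between 2.60526 and 2.80526 rad and height (world z) of each of cap0, cap1, cap2, cap3 above 0.06 m), for 0.2 s.
At the end, for the whole second after the job is handed in: The turret stands with its index line at the arrow (within 0.1 rad); every cap lies flat on the floor of a well of the tray (centre within 8 mm of the well's, tilt under 0.15 rad, either way up), the clip lies flat inside the pocket, both at rest, and the tray lies flat on the bench (value of joint turret between 2.60526 and 2.80526 rad and x of clip in the frame of pocket between -0.023 and 0.023 m and y of clip in the frame of pocket between -0.048 and 0.048 m and z of each of clip, clip_tip in the frame of pocket below 0.007 m and x of clip_tip in the frame of pocket between -0.023 and 0.023 m and y of clip_tip in the frame of pocket between -0.048 and 0.048 m and ((horizontal distance between cap0 and well0 below 0.008 m and z of cap0 in the frame of well0 between 0.006 and 0.0135 m) or (horizontal distance between cap0 and well1 below 0.008 m and z of cap0 in the frame of well1 between 0.006 and 0.0135 m) or (horizontal distance between cap0 and well2 below 0.008 m and z of cap0 in the frame of well2 between 0.006 and 0.0135 m) or (horizontal distance between cap0 and well3 below 0.008 m and z of cap0 in the frame of well3 between 0.006 and 0.0135 m)) and angle between the z axis of each of cap0, cap1, cap2, cap3 and the z axis of cap_tray, either way round below 0.15 rad and linear speed of each of cap0, cap1, cap2, cap3, clip below 0.02 m/s and ((horizontal distance between cap1 and well0 below 0.008 m and z of cap1 in the frame of well0 between 0.006 and 0.0135 m) or (horizontal distance between cap1 and well1 below 0.008 m and z of cap1 in the frame of well1 between 0.006 and 0.0135 m) or (horizontal distance between cap1 and well2 below 0.008 m and z of cap1 in the frame of well2 between 0.006 and 0.0135 m) or (horizontal distance between cap1 and well3 below 0.008 m and z of cap1 in the frame of well3 between 0.006 and 0.0135 m)) and ((horizontal distance between cap2 and well0 below 0.008 m and z of cap2 in the frame of well0 between 0.006 and 0.0135 m) or (horizontal distance between cap2 and well1 below 0.008 m and z of cap2 in the frame of well1 between 0.006 and 0.0135 m) or (horizontal distance between cap2 and well2 below 0.008 m and z of cap2 in the frame of well2 between 0.006 and 0.0135 m) or (horizontal distance between cap2 and well3 below 0.008 m and z of cap2 in the frame of well3 between 0.006 and 0.0135 m)) and ((horizontal distance between cap3 and well0 below 0.008 m and z of cap3 in the frame of well0 between 0.006 and 0.0135 m) or (horizontal distance between cap3 and well1 below 0.008 m and z of cap3 in the frame of well1 between 0.006 and 0.0135 m) or (horizontal distance between cap3 and well2 below 0.008 m and z of cap3 in the frame of well2 between 0.006 and 0.0135 m) or (horizontal distance between cap3 and well3 below 0.008 m and z of cap3 in the frame of well3 between 0.006 and 0.0135 m)) and angle between cap_tray's own z axis and vertical below 0.06 rad and height (world z) of cap_tray below 0.006 m); the robot touches nothing.
It fails at once if another thing on the bench is moved more than 40 mm (distance of any of hex_driver, filter_cube, log_book, black_cap, tweezers, tally_counter from where it was at the start of the episode above 0.04 m).
Of cap0, cap1, cap2, cap3 only 3 to 4 are there at a start; the rules pass over those that are not, and their reading is None.
At some moment in a run one of cap_tray may be knocked a few centimetres aside while the robot is not near it.
Once in a run the grip may slacken for a moment while it holds something.
It also fails if it takes over 208 s, if anything falls off the work surface, if the arm or the gripper's body presses on something with over 40 N, if the wrist force passes 120 N, or if a joint passes its speed limit or range.

## Working session

There is one attempt and no reset: what is moved stays moved. The work goes in short steps, each a Python script; the robot and the scene stay as the last script left them, time stands still between calls to the robot, and variables do not carry over. Pictures are saved under pics/ and viewed, at most 14 in all, crops included, and the job is handed in when it is done.

```bash
ls; mkdir -p pics
cat > h.py <<'E'
import numpy as np, cv2
from scipy.spatial.transform import Rotation as R
from rig import arm
def camRt(c):
    k=arm.calibration(c); o=np.array(k["orientation"],float)
    Rm=o if o.shape==(3,3) else R.from_euler('xyz',o,degrees=True).as_matrix()
    return np.array(k["camera_matrix"]),Rm,np.array(k["eye"])
def w(c,p):
    K,Rm,e=camRt(c); return Rm@np.array(p)+e
def px(c,P):
    K,Rm,e=camRt(c); q=Rm.T@(np.array(P)-e); q=q*[1,-1,-1]; u=K@q; return u[:2]/u[2]
def ray(c,u,v,z):
    K,Rm,e=camRt(c); d=np.linalg.inv(K)@[u,v,1]; d=Rm@(d*[1,-1,-1]); return e+d*(z-e[2])/d[2]
def shot(c,name,crop=None,s=1):
    im=arm.capture(c)
    o=im if crop is None else im[crop[1]:crop[3],crop[0]:crop[2]]
    if s!=1:o=cv2.resize(o,None,fx=s,fy=s,interpolation=cv2.INTER_CUBIC)
    cv2.imwrite('pics/'+name,o); return im
E
python3 - <<'E'
from h import *
np.set_printoptions(precision=3,suppress=True)
for c in("top","side"):
    shot(c,c+"0.png"); print(arm.calibration(c))
    for t in["mount","turret","grip","index_line","mark","pin_hole","clip","clip_tip","cap0","cap_tray","well0","pocket","black_cap","log_book"]:
        for d in arm.place_of(t,c)[:6]:
            P=w(c,d["at"]);print(c,t,round(d["confidence"],2),P,px(c,P).round())
E
```

```text
pics
{'camera_matrix': array([[525.714,   0.   , 326.967],
       [  0.   , 525.714, 240.716],
       [  0.   ,   0.   ,   1.   ]]), 'eye': array([ 0.272, -0.036,  1.245]), 'orientation': array([ 12.69 ,  -0.049, -91.283])}
top mount 0.96 [0.6   0.109 0.   ] [265. 223.]Traceback (most recent call last):
  File "<stdin>", line 6, in <module>
ValueError: it knows: black_cap, cap, cap_tray, clip, clip_tip, filter_cube, grip, hex_driver, index_line, log_book, mark, mount, pin_hole, pocket, tally_counter, tweezers, well
```

Run:
```python
from h import *
np.set_printoptions(precision=3,suppress=True)
for c in("top","side"):
    shot(c,c+"0.png")
    for t in["mount","grip","index_line","mark","pin_hole","clip","clip_tip","cap","cap_tray","well","pocket","black_cap","log_book","filter_cube","tally_counter","hex_driver","tweezers"]:
        for d in arm.place_of(t,c)[:7]:
            P=w(c,d["at"]);print(c,t,round(d["confidence"],2),P,px(c,P).round())
```

```text
top mount 0.7 [ 0.603  0.11  -0.001] [264. 222.]
top grip 0.64 [0.598 0.113 0.1  ] [258. 213.]
top index_line 0.96 [0.678 0.123 0.044] [256. 187.]
top mark 0.77 [0.514 0.134 0.044] [251. 254.]
top mark 0.22 [0.656 0.116 0.087] [257. 190.]
top mark 0.15 [0.398 0.054 0.004] [287. 305.]
top pin_hole 0.91 [0.546 0.038 0.052] [292. 239.]
top clip 0.6 [0.518 0.024 0.049] [298. 251.]
top clip 0.45 [ 0.559 -0.257  0.005] [415. 236.]
top cap 0.81 [0.592 0.17  0.08 ] [234. 218.]
top cap 0.68 [ 0.568 -0.07   0.01 ] [338. 233.]
top cap 0.63 [ 0.418 -0.092  0.013] [349. 295.]
top cap 0.56 [ 0.636 -0.058  0.006] [333. 207.]
top cap 0.55 [0.609 0.05  0.076] [286. 210.]
top cap 0.5 [0.659 0.12  0.087] [256. 189.]
top cap 0.48 [0.541 0.106 0.073] [262. 240.]
top cap_tray 0.79 [ 0.561 -0.222  0.001] [400. 235.]
top cap_tray 0.35 [0.563 0.061 0.051] [283. 232.]
top well 0.96 [ 0.603 -0.176  0.002] [381. 219.]
top well 0.9 [ 0.562 -0.259  0.004] [416. 234.]
top well 0.72 [ 0.622 -0.241  0.002] [407. 211.]
top well 0.65 [0.603 0.052 0.076] [285. 213.]
top well 0.6 [ 0.546 -0.195  0.005] [390. 241.]
top p
[... 1370 characters left out ...]
222 -0.001] [385. 328.]
side cap_tray 0.49 [0.612 0.046 0.078] [361. 223.]
side well 0.95 [ 0.61  -0.178  0.005] [396. 307.]
side well 0.84 [ 0.546 -0.199  0.005] [373. 321.]
side well 0.8 [ 0.561 -0.257  0.003] [390. 339.]
side well 0.7 [ 0.622 -0.244  0.008] [415. 325.]
side pocket 0.8 [ 0.501 -0.243  0.006] [360. 340.]
side pocket 0.27 [ 0.606  0.113 -0.002] [349. 235.]
side black_cap 0.68 [0.593 0.367 0.001] [315. 187.]
side log_book 0.75 [0.365 0.231 0.003] [248. 227.]
side log_book 0.23 [ 0.501 -0.244  0.006] [360. 341.]
side tally_counter 0.92 [ 0.6   -0.429  0.002] [448. 401.]
side hex_driver 0.6 [ 0.37  -0.057  0.002] [276. 297.]
side tweezers 0.59 [ 0.496  0.355 -0.002] [285. 196.]
```

View pics/top0.png

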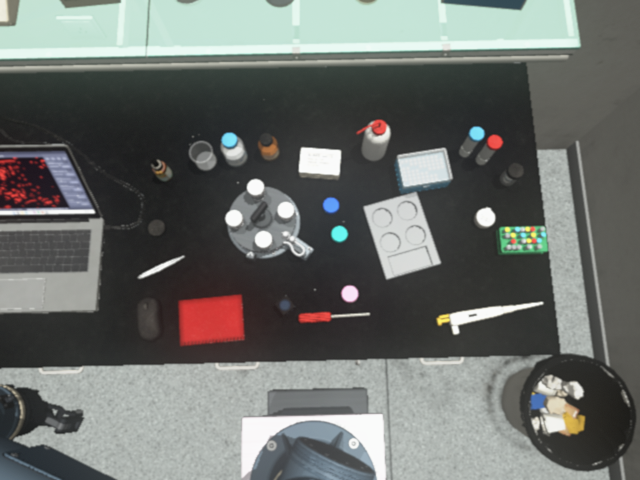

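View pics/side0.png

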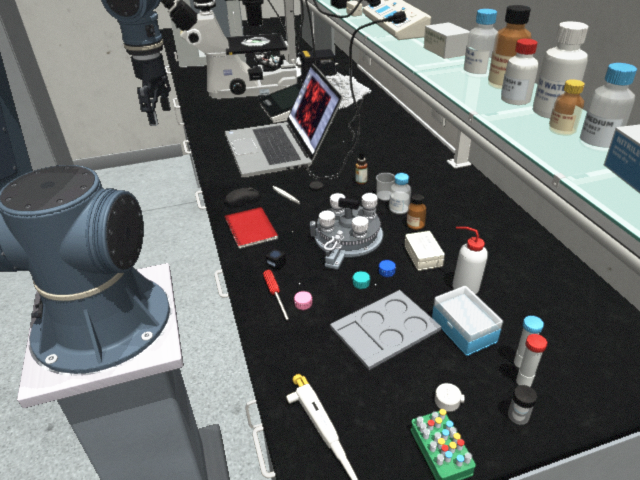

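```bash
cat > fit.py <<'E'
from h import *
from scipy.optimize import least_squares
np.set_printoptions(precision=4,suppress=True)
pol=lambda r,a:np.array([r*np.cos(np.radians(a)),r*np.sin(np.radians(a))])
def match(model,obs,x0):
    # model: list of (xy) ; obs list of lists
    A=[];B=[]
    for m,o in zip(model,obs):
        for q in o:A.append(m);B.append(q)
    A=np.array(A);B=np.array(B)
    def f(p):
        c,s=np.cos(p[2]),np.sin(p[2]);return ((A@np.array([[c,s],[-s,c]]))+p[:2]-B).ravel()
    r=least_squares(f,x0,loss='soft_l1',f_scale=.004);return r.x,r.fun.reshape(-1,2)
E
python3 - <<'E'
from fit import *
lugs=[pol(0,0),pol(80,25),pol(84,180),pol(90,250),pol(60,25),pol(60,115),pol(60,205),pol(60,295)]
m=[np.array(q)/1000 for q in lugs]
top=[(.603,.110),(.678,.123),(.514,.134),(.546,.038),(.659,.120),(.592,.170),(.541,.106),(.609,.050)]
side=[(.604,.110),(.686,.117),(.523,.131),(.548,.038),(.663,.118),(.596,.169),(.544,.100),(.614,.044)]
for s in([[a] for a in top],[[a] for a in side],[[a,b] for a,b in zip(top,side)]):
    p,r=match(m,s,[.6,.11,-.3]);print(p[:2],np.degrees(p[2]),np.abs(r).max())
tm=[(0,0),(.032,.032),(.032,-.032),(-.032,-.032),(-.032,.032),(-.066,0)]
tm=[np.array(q) for q in tm]
# print well & pocket first fit w/o assuming offset
t=[[(.561,-.222),(.565,-.222)],[(.603,-.176),(.610,-.178)],[(.622,-.241),(.622,-.244)],[(.562,-.259),(.561,-.257)],[(.546,-.195),(.546,-.199)],[(.499,-.235),(.501,-.243)]]
p,r=match(tm[1:5],t[1:5],[.56,-.22,.26]);print(p[:2],np.degrees(p[2]),r)
c,s=np.cos(p[2]),np.sin(p[2])
for q in(t[0][0],t[5][0],t[5][1]): print(np.array([[c,s],[-s,c]])@(np.array(q)-p[:2]))
print(arm.tips_ahead)
im=shot("top","crop1.png",(215,165,315,275),5)
E
```

```text
[0.5998 0.1108] -16.53905929160314 0.0052678631869848
[0.6041 0.108 ] -17.29631772420819 0.004568099469536825
[0.6021 0.1095] -16.919519483723064 0.007690825737092233
[ 0.584  -0.2186] 14.924510839298948 [[ 0.0037 -0.0034]
 [-0.0033 -0.0014]
 [ 0.0012 -0.0003]
 [ 0.0012  0.0027]
 [-0.0006  0.0012]
 [ 0.0004 -0.0008]
 [-0.0011 -0.0009]
 [-0.0011  0.0031]]
[-0.0231  0.0026]
[-0.0864  0.0061]
[-0.0865 -0.0022]
0.022
```

View pics/crop1.png

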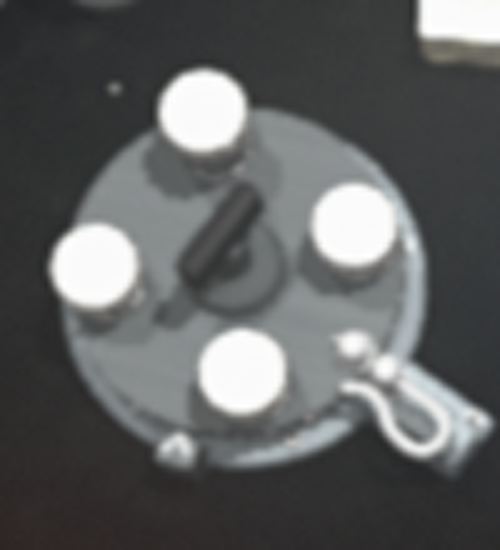

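```bash
cat >> h.py <<'E'
M=np.array([.6021,.1095]); MY=-16.9
def mp(r,a,lat=0):
    a=np.radians(a+MY); return M+r*np.array([np.cos(a),np.sin(a)])+lat*np.array([-np.sin(a),np.cos(a)])
def st(*m):
    o=arm.get_obs(); print(*m,"t%.1f"%o["t"],np.round(o["tcp_pos"],4),"w%.4f f%.0f"%(o["grip_width"],o["grasp_force"]),np.round(o["wrist_force"],1),"q6 %.0f"%o["joint_pos"][5],flush=True)
E
python3 - <<'E'
from h import *
st(arm.get_obs()["orientation"])
c=mp(.1185,250,-.011); print(c)   # clip +y = 160 deg = -lateral of outward dir
for nm,p,ys in(("clip",(*c,.064),(53.1,-126.9)),("grip",(*M,.112),(53.1,-126.9,208,28)),("pocket",(.50,-.24,.05),(105,-75))):
    for y in ys:
        q=arm.ik(list(p),[180,0,y]); print(nm,y,None if q is None else np.round(q))
E
```

```text
[-1.79999914e+02 -1.46808410e-03  1.56004132e+02] t1.9 [0.2033 0.4568 0.2533] w0.0855 f0 [-0.7 -0.5 -0.8] q6 90
[0.52215367 0.02134199]
clip 53.1 [  2.  21. -18.  51.   0. 129.]
clip -126.9 [  2.  21. -18.  51.   0. -51.]
grip 53.1 [ 10.  29.   1.  62.   0. 137.]
grip -126.9 [ 10.  29.   1.  62.   0. -43.]
grip 208 [ 10.  29.   1.  62.   0. -18.]
grip 28 [ 10.  29.   1.  62.   0. 162.]
pocket 105 [-26.  25. -14.  50.   0.  49.]
pocket -75 [ -26.   25.  -14.   50.    0. -131.]
```

Run:
```python
from h import *
c=np.array([.5212,.0225]); Y=250+MY-180
out=np.array([np.cos(np.radians(250+MY)),np.sin(np.radians(250+MY))])
arm.reach([*c,.16],[180,0,Y]); arm.gripper_to(.048,60)
hit=arm.move_l([*c,.064],feed=.08,contact_N=8); st("down",hit)
arm.gripper_to(.02,70); st("closed")
shot("side","grip1.png",(260,170,420,290),5)
```

```text
down False t5.7 [0.5216 0.0225 0.0645] w0.0476 f0 [-0.1  0.6  0.3] q6 129
closed t6.1 [0.5216 0.0225 0.0646] w0.0229 f68 [-0.7 -0.3  6.4] q6 129
```

View pics/grip1.png

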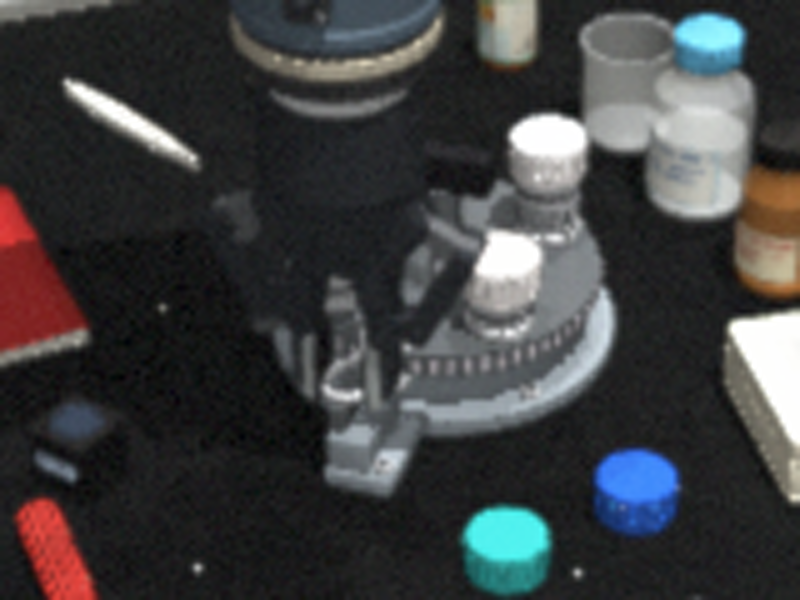

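Run:
```python
from h import *
c=np.array([.5216,.0225])
out=np.array([np.cos(np.radians(250+MY)),np.sin(np.radians(250+MY))])
arm.gripper_to(.045)
c=c+.005*out
arm.move_l([*c,.062],feed=.05,contact_N=8); arm.gripper_to(.02,80); st("closed")
p=c+.062*out
arm.move_l([*p,.062],feed=.04); st("pulled")
arm.pause(.3); arm.move_l([*p,.09],feed=.08); st("up")
shot("side","grip2.png",(240,170,400,290),5)
```

```text
closed t7.1 [0.5187 0.0185 0.0623] w0.0229 f78 [-1.4 -0.1  4.5] q6 129
pulled t8.8 [ 0.4814 -0.0309  0.062 ] w0.0225 f78 [ 0.4  0.  -0.1] q6 123
up t9.6 [ 0.4815 -0.0311  0.09  ] w0.0223 f78 [ 1.4 -0.  -0.3] q6 123
```

View pics/grip2.png

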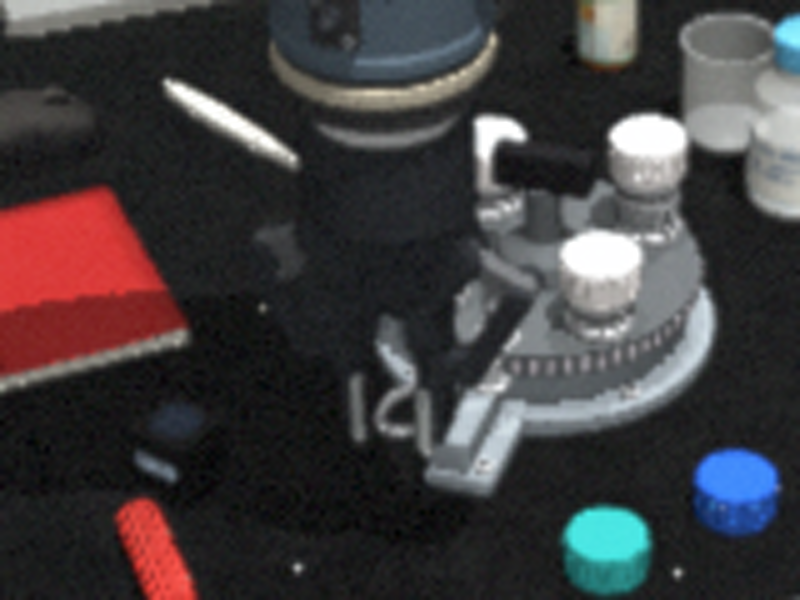

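```bash
cat > tray.py <<'E'
from fit import *
MOD=[np.array(q) for q in[(.032,.032),(.032,-.032),(-.032,-.032),(-.032,.032),(-.0865,0)]]
def seen(t,c,n=6,zmax=1):
    return [w(c,d["at"]) for d in arm.place_of(t,c)[:n] if d["confidence"]>.3]
def tray(p0=(.584,-.2186,.26),n=1,cams=("top","side")):
    p0=np.array(p0)
    obs=[]
    for k in range(n):
        for c in cams:
            arm.capture(c)
            for t in("well","pocket"):
                obs+=[(t,P[:2]) for P in seen(t,c) if abs(P[2]-.004)<.02]
    for it in range(4):
        co,s=np.cos(p0[2]),np.sin(p0[2]); O=[[] for _ in MOD]
        for t,P in obs:
            idx=[4] if t=="pocket" else [0,1,2,3]
            D=[np.hypot(*(np.array([[co,-s],[s,co]])@MOD[i]+p0[:2]-P)) for i in idx]
            if min(D)<.03:O[idx[int(np.argmin(D))]].append(P)
        p0,r=match(MOD,O,p0)
    W=[np.array([[np.cos(p0[2]),-np.sin(p0[2])],[np.sin(p0[2]),np.cos(p0[2])]])@m+p0[:2] for m in MOD]
    print("tray",p0[:2],np.degrees(p0[2]),[len(o) for o in O],"max",np.abs(r).max().round(4)); return p0,W
E
python3 - <<'E'
from tray import *
p,W=tray(n=2); print(W[4])
for c in("top","side"):
    arm.capture(c)
    for t in("clip","clip_tip"): print(c,t,seen(t,c,3))
E
```

```text
tray [ 0.5848 -0.2182] 14.520910312384219 [4, 4, 4, 4, 4] max 0.0048
[ 0.501  -0.2399]
top clip []
top clip_tip []
side clip []
side clip_tip []
```

Run:
```python
from tray import *
po=np.array([.501,-.2399]); a=np.radians(104.5); d=np.array([np.cos(a),np.sin(a)])
t=po-.025*d
o=arm.get_obs()["tcp_pos"]
arm.move_l([o[0],o[1],.12],feed=.15)
arm.reach([*t,.10],[180,0,104.5]); st("above")
hit=arm.move_l([*t,.028],feed=.05,contact_N=4); st("down",hit)
if hit:
    z=arm.get_obs()["tcp_pos"][2]; arm.move_l([*t,z+.001],feed=.03)
arm.gripper_to(.030); st("open")
arm.move_l([*t,.06],feed=.06); arm.gripper_to(.06)
arm.reach([.45,-.02,.25],[180,0,53.1]); st()
shot("top","clipin.png",(355,185,455,285),5)
for c in("top","side"):
    if c=="side":arm.capture(c)
    for q in("clip","clip_tip"): print(c,q,seen(q,c,3))
```

```text
above t12.1 [ 0.5071 -0.2635  0.0996] w0.0228 f79 [ 0.6 -0.1 -1. ] q6 48
down False t13.7 [ 0.5075 -0.2642  0.0283] w0.0227 f79 [-0.4  0.1  0.4] q6 48
open t13.9 [ 0.5073 -0.2641  0.0281] w0.0300 f0 [-0.5 -0.1  0.6] q6 48
t16.2 [ 0.4501 -0.0204  0.2495] w0.0603 f0 [0.  0.3 0.1] q6 124
top clip [array([ 0.5622, -0.2567,  0.0049]), array([ 0.5095, -0.2569,  0.0063])]
top clip_tip [array([ 0.5047, -0.2072,  0.0071]), array([ 0.624 , -0.2389,  0.002 ])]
side clip [array([ 0.5031, -0.262 ,  0.0051])]
side clip_tip [array([ 0.5039, -0.2045,  0.0066])]
```

View pics/clipin.png

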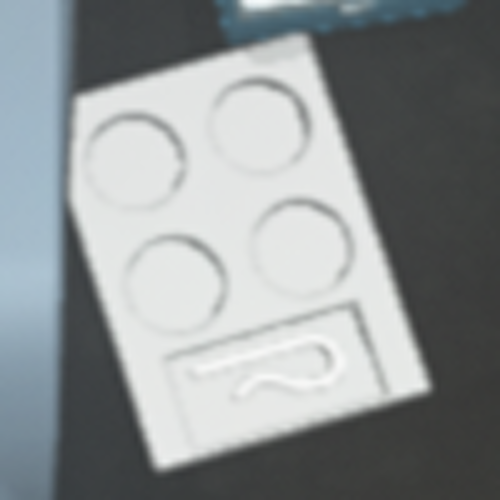

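Run:
```python
from h import *
Y=250+MY-180
arm.gripper_to(.036,20)
arm.reach([*M,.16],[180,0,Y])
hit=arm.move_l([*M,.114],feed=.05,contact_N=6); st("down",hit)
arm.gripper_to(.005,20); st("closed",arm.get_obs()["moment"].__repr__())
shot("top","bar.png",(205,165,305,275),4)
```

```text
down True t18.3 [0.602  0.1093 0.133 ] w0.0362 f6 [-2.7 -0.2 11.4] q6 137
closed array([ 0.09335939,  0.15033315, -0.01666366]) t18.7 [0.6032 0.1096 0.1341] w0.0053 f11 [-0.4  0.9 21.7] q6 137
```

Run:
```python
from h import *
Y=250+MY-90
arm.move_l([*M,.16],feed=.1)
arm.gripper_to(.040,20)
arm.reach([*M,.16],[180,0,Y])
hit=arm.move_l([*M,.114],feed=.05,contact_N=6); st("down",hit)
if not hit:
    arm.gripper_to(.005,20); st("closed",arm.get_obs()["moment"].__repr__())
```

```text
down False t22.1 [0.6023 0.1095 0.1143] w0.0399 f0 [0.4 0.2 0.6] q6 47
closed array([-0.64021295,  0.63136422, -0.10414201]) t22.4 [0.602  0.1092 0.1144] w0.0133 f23 [-3.6 -2.9  5.6] q6 47
```

Run:
```python
from h import *
Y=250+MY-90
arm.gripper_to(.005,70); st("tight")
for k in range(1,9):
    y=Y+155*k/8
    arm.move_l([*M,.1143],[180,0,(y+180)%360-180],feed=.05); 
    o=arm.get_obs(); st(k,np.round(o["orientation"][2],1),np.round(o["moment"],2))
```

```text
tight t22.7 [0.602  0.1092 0.1145] w0.0125 f69 [-3.7 -3.4  7.5] q6 47
1 162.3 [-0.05  0.3   0.27] t23.2 [0.6022 0.1096 0.1145] w0.0122 f69 [-1.4 -0.2  3.9] q6 28
2 -178.4 [0.96 0.12 0.27] t23.6 [0.6022 0.1099 0.1145] w0.0126 f69 [-0.7  5.7  4.6] q6 9
3 -158.9 [1.65 0.25 0.29] t24.1 [0.6022 0.1104 0.1145] w0.0126 f69 [-1.   8.1  5.2] q6 -11
4 -139.5 [2.16 0.6  0.2 ] t24.6 [0.602  0.1107 0.1145] w0.0125 f69 [-2.9 11.3  5.4] q6 -30
5 -120.1 [2.59 1.13 0.22] t25.1 [0.6017 0.111  0.1145] w0.0123 f69 [-5.3 14.1  6.9] q6 -49
6 -100.8 [2.79 1.8  0.22] t25.6 [0.6012 0.1111 0.1145] w0.0121 f70 [-8.2 13.7 10.1] q6 -69
7 -81.4 [2.82 2.39 0.19] t26.1 [0.6008 0.1111 0.1145] w0.0125 f70 [-12.8  14.8  12.8] q6 -88
8 -62.0 [2.53 3.12 0.24] t26.6 [0.6004 0.111  0.1145] w0.0124 f70 [-16.6  13.2  14.2] q6 -108
```

Run:
```python
from tray import *
arm.pause(.3)
arm.gripper_to(.040); st("open"); o=arm.get_obs()["tcp_pos"]
arm.move_l([o[0],o[1],.17],feed=.1)
arm.reach([.40,-.05,.28],[180,0,-62]); 
shot("top","turned.png",(215,165,315,275),5)
M2=np.array([.600,.111])
for k in range(3):
  for c in("top","side"):
    if k or c=="side":arm.capture(c)
    for q in("index_line","mark","cap"):
        for P in seen(q,c,7):
            if P[2]>.03: print(c,q,P,np.degrees(np.arctan2(*(P[:2]-M2)[::-1])).round(1), np.hypot(*(P[:2]-M2)).round(3))
```

```text
open t27.3 [0.6022 0.1092 0.1142] w0.0401 f0 [ 0.3 -0.  -0. ] q6 -108
top index_line [0.5215 0.133  0.0478] 164.4 0.082
top mark [0.5173 0.1352 0.0471] 163.7 0.086
top cap [0.6579 0.0949 0.0764] -15.6 0.06
top cap [0.5395 0.1257 0.0892] 166.3 0.062
top cap [0.6146 0.1692 0.0762] 75.9 0.06
side index_line [0.5259 0.1328 0.0463] 163.6 0.077
side mark [0.5242 0.1334 0.0484] 163.5 0.079
side cap [0.5875 0.0512 0.0754] -101.8 0.061
side cap [0.6208 0.1615 0.0791] 67.6 0.055
top index_line [0.5224 0.135  0.0449] 162.8 0.081
top mark [0.5179 0.1337 0.0424] 164.6 0.085
top cap [0.6171 0.1687 0.078 ] 73.5 0.06
top cap [0.5383 0.1284 0.0911] 164.3 0.064
top cap [0.6589 0.0964 0.0746] -13.9 0.061
side index_line [0.5266 0.1314 0.049 ] 164.5 0.076
side mark [0.5227 0.1363 0.0433] 161.8 0.081
side cap [0.5871 0.0501 0.0744] -101.9 0.062
side cap [0.5472 0.1255 0.0884] 164.7 0.055
side cap [0.6201 0.1618 0.0784] 68.4 0.055
side cap [0.6621 0.0874 0.0768] -20.8 0.066
top index_line [0.5199 0.1325 0.0457] 165.0 0.083
top mark [0.5158 0.1344 0.0404] 164.5 0.087
top mark [0.5238 0.1321 0.0478] 164.5 0.079
top cap [0.5383 0.1275 0.0923] 165.1 0.064
top cap [0.617  0.1671 0.0746] 73.2 0.059
top cap [0.6618 0.0967 0.0769] -13.1 0.063
side index_line [0.5285 0.132  0.047 ] 163.7 0.075
side mark [0.5242 0.1343 0.0445] 162.9 0.079
side mark [0.6606 0.092  0.0765] -17.4 0.063
side cap [0.587  0.0534 0.0747] -102.7 0.059
side cap [0.5471 0.1246 0.0928] 165.6 0.055
side cap [0.6623 0.0905 0.076 ] -18.2 0.066
side cap [0.6221 0.1631 0.0777] 67.0 0.057
```

View pics/turned.png

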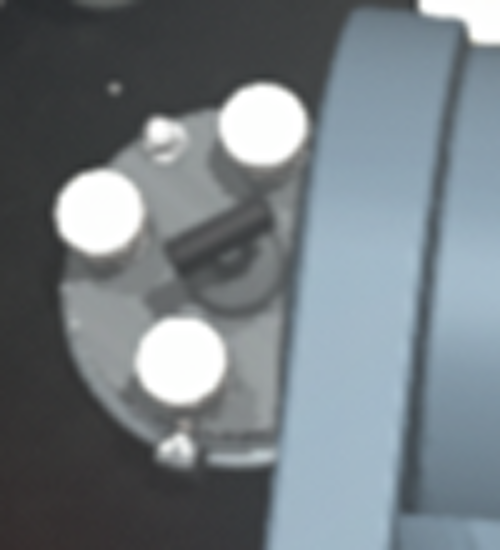

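```bash
cat > cap.py <<'E'
from tray import *
C=np.array([.6000,.1108]); A0=163.8
n180=lambda y:(y+180)%360-180
def best(p,yaws):
    q0=arm.get_obs()["joint_pos"][5]; B=[]
    for y in yaws:
        q=arm.ik(list(p),[180,0,n180(y)])
        if q is not None: B.append((abs(q[5]-q0),n180(y)))
    return min(B)[1]
def pick(a,dz=0,side=0):
    "a: objective angle; side: +1 if bar end lies anticlockwise of it"
    p=C+.06*np.array([np.cos(np.radians(a)),np.sin(np.radians(a))])
    y0=a-15*side+90
    y=best([*p,.17],[y0,y0+180])
    arm.reach([*p,.17],[180,0,y]); arm.gripper_to(.048,40)
    hit=arm.move_l([*p,.0945+dz],feed=.06,contact_N=6); st("down",hit)
    if hit: return False
    arm.gripper_to(.03,40); st("closed")
    o=arm.get_obs()["tcp_pos"]
    arm.move_l([o[0],o[1],.165+dz],feed=.08); st("lifted")
    return True
def place(i,wz=.034):
    pr,W=tray(n=2,cams=("top",)); t=W[i]; yt=np.degrees(pr[2])
    y=best([*t,.1],[yt,yt+90,yt+180,yt-90])
    arm.reach([*t,.10],[180,0,y]); st("above")
    hit=arm.move_l([*t,wz],feed=.06,contact_N=4); st("placed",hit)
    arm.gripper_to(.050); arm.move_l([*t,.11],feed=.1); st("released")
E
python3 - <<'E'
from cap import *
print("t",arm.get_obs()["t"])
if pick(A0-180+90+0 ,side=1*0 or (1)): pass   # 73.8: bar end at 118 -> anticlockwise
E
```

```text
t 30.275
down False t33.2 [0.617  0.1685 0.0949] w0.0478 f0 [-0.6  0.4 -0.3] q6 -134
closed t33.4 [0.6171 0.1685 0.0953] w0.0378 f40 [-1.1  0.6  6.3] q6 -134
lifted t34.5 [0.6168 0.1684 0.1644] w0.0380 f40 [ 0.4 -0.6 -0.7] q6 -134
```

Run:
```python
from cap import *
place(1)
arm.reach([.45,.05,.25],[180,0,90])
shot("top","c1.png",(345,175,455,285),4); st()
```

```text
tray [ 0.5847 -0.2167] 14.230491573878531 [2, 2, 2, 2, 2] max 0.0032
above t36.3 [ 0.6241 -0.2387  0.1003] w0.0377 f40 [-0.7  1.1  0.7] q6 -125
placed True t37.3 [ 0.6234 -0.2397  0.0358] w0.0377 f44 [-1.4  1.5  8.4] q6 -125
released t38.5 [ 0.6232 -0.2397  0.1092] w0.0499 f0 [-0.6 -0.2 -0.6] q6 -125
t41.7 [0.45   0.0499 0.2499] w0.0498 f0 [ 1.2 -0.8 -0.1] q6 96
```

View pics/c1.png

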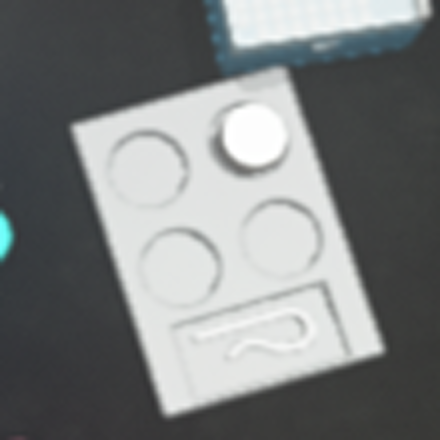

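```bash
cat >> cap.py <<'E'
def white(pw,name="top",ztop=.024):
    im=arm.capture(name).astype(int); u,v=px(name,[*pw,ztop]).astype(int)
    s=im[v-16:v+17,u-16:u+17].min(2); m=(s>238).astype(np.uint8)
    k,_,stt,ce=cv2.connectedComponentsWithStats(m)
    j=1+int(np.argmax(stt[1:,4])); cu,cv_=ce[j]+[u-16,v-16]
    P=ray(name,cu,cv_,ztop); print("cap px",cu.round(1),cv_.round(1),"area",stt[j,4],"P",P[:2],"off",P[:2]-pw); return P
E
python3 - <<'E'
from cap import *
p,W=tray(n=1,cams=("top",)); 
white(W[1]); print(W[1])
print([P for P in seen("cap","top",8) if P[1]<-.15])
E
```

```text
tray [ 0.5839 -0.2169] 15.8389221327392 [1, 1, 1, 1, 1] max 0.0037
cap px 408.2 208.0 area 173 P [ 0.6229 -0.2407] off [-0.0005 -0.0017]
[ 0.6234 -0.239 ]
[array([ 0.6211, -0.2404,  0.014 ])]
```

```bash
cat > one.py <<'E'
from cap import *
def one(a,side,i,dz=0):
    if not pick(a,dz,side): raise SystemExit("hit")
    if arm.get_obs()["grip_width"]<.036: raise SystemExit("lost")
    place(i,.034)
    if arm.get_obs()["t"]>180: raise SystemExit
E
python3 - <<'E'
from one import *
one(A0+180,-1,0); 
arm.reach([.45,.05,.25],[180,0,90])
p,W=tray(n=1,cams=("top",)); white(W[0]); white(W[1])
E
```

```text
down False t44.5 [0.6578 0.0941 0.0949] w0.0480 f0 [ 0.7 -0.3  0.8] q6 99
closed t44.8 [0.6579 0.0941 0.0952] w0.0378 f40 [-2.1 -0.8  5.2] q6 99
lifted t45.8 [0.6576 0.0941 0.1644] w0.0380 f40 [ 0.7  0.4 -0.3] q6 99
tray [ 0.5847 -0.2162] 15.43099431167541 [2, 2, 2, 2, 2] max 0.0046
above t47.2 [ 0.6076 -0.1761  0.1003] w0.0377 f40 [-0.8 -0.3  0. ] q6 58
placed True t48.3 [ 0.6067 -0.1768  0.0342] w0.0378 f41 [-1.2  0.4  8.1] q6 58
released t49.5 [ 0.6067 -0.1768  0.1093] w0.0498 f0 [0.7 0.6 0.1] q6 58
tray [ 0.5853 -0.2161] 15.269474366699303 [1, 1, 1, 1, 1] max 0.0058
cap px 382.3 215.3 area 174 P [ 0.6062 -0.1774] off [-0.0015 -0.0006]
cap px 408.2 208.0 area 173 P [ 0.6229 -0.2407] off [-0.0017 -0.0021]
```

Run:
```python
from one import *
one(A0+90,1,2)
one(A0,-1,3,.016)
arm.reach([.45,.10,.28],[180,0,90])
p,W=tray(n=1,cams=("top",)); [white(W[i]) for i in range(4)]
shot("top","c4.png",(345,175,455,285),4)
shot("side","c4s.png",(300,180,460,350),3.5); st()
for c in("top","side"):
    for q in("index_line","mark"):
        for P in seen(q,c,2): print(c,q,P)
```

```text
down False t53.5 [0.5835 0.0532 0.0949] w0.0481 f0 [-0.  -0.7  0.3] q6 36
closed t53.8 [0.5836 0.0532 0.0952] w0.0380 f39 [-1.4  0.3  6.4] q6 36
lifted t54.8 [0.5833 0.0532 0.1644] w0.0377 f40 [ 0.4  0.2 -0. ] q6 36
tray [ 0.5846 -0.2163] 15.312066094594137 [2, 2, 2, 2, 2] max 0.0042
above t56.3 [ 0.5627 -0.2546  0.1003] w0.0382 f40 [ 0.1  0.3 -0.7] q6 50
placed True t57.4 [ 0.5618 -0.2555  0.0342] w0.0383 f41 [-0.4  0.3  7.4] q6 50
released t58.5 [ 0.5618 -0.2555  0.1093] w0.0500 f0 [-0.1  0.1  0.7] q6 50
down False t61.3 [0.5426 0.1276 0.1109] w0.0480 f0 [ 0.5 -0.1  0.9] q6 104
closed t61.6 [0.5427 0.1276 0.1112] w0.0376 f39 [-1.8 -0.6  5.5] q6 104
lifted t62.6 [0.5424 0.1276 0.1804] w0.0378 f40 [ 0.1  0.2 -0.1] q6 104
tray [ 0.5852 -0.2163] 14.557805439539045 [2, 2, 2, 2, 2] max 0.0054
above t64.2 [ 0.5466 -0.1926  0.1003] w0.0382 f40 [ 0.6  0.9 -0.5] q6 146
placed True t65.2 [ 0.5458 -0.1933  0.0342] w0.0382 f41 [-0.9 -0.   9.3] q6 146
released t66.4 [ 0.5458 -0.1933  0.1094] w0.0499 f0 [-0.8 -0.3 -0.9] q6 146
tray [ 0.5855 -0.2156] 15.607525176713043 [1, 1, 1, 1, 1] max 0.0028
cap px 382.3 215.4 area 169 P [ 0.606  -0.1773] off [-0.0018 -0.0011]
cap px 408.3 208.1 area 168 P [ 0.6228 -0.2408] off [-0.0022 -0.003 ]
cap px 415.7 232.7 area 168 P [ 0.5614 -0.255 ] off [-0.002   0.0001]
cap px 389.8 240.1 area 174 P [ 0.5446 -0.1923] off [-0.0015  0.0011]
t68.2 [0.4501 0.0999 0.2799] w0.0500 f0 [ 0.1  0.8 -0.1] q6 103
side index_line [0.5287 0.1337 0.0487]
side mark [0.5232 0.1329 0.0439]
side mark [0.5456 0.0363 0.0558]
```

View pics/c4.png

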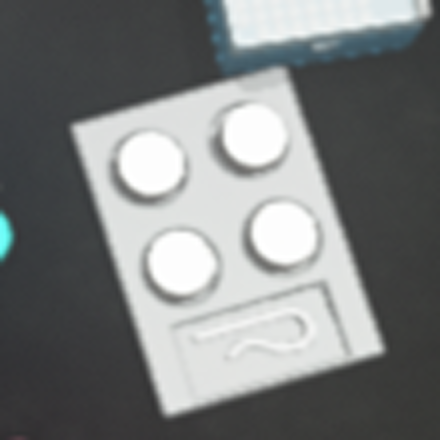

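View pics/c4s.png

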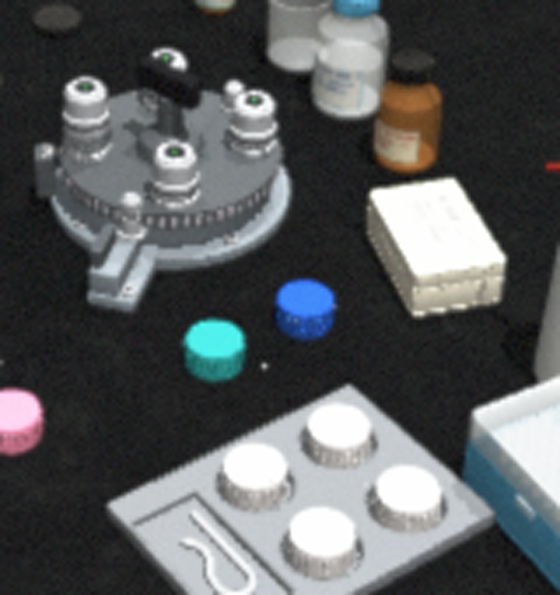

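Run:
```python
from cap import *
arm.reach([.38,-.08,.28],[180,0,90])
C2=C; ok=[]
for k in range(2):
    for c in("top","side"):
        arm.capture(c)
        for q in("index_line","mark"):
            for P in seen(q,c,1):
                print(c,q,P,np.degrees(np.arctan2(*(P[:2]-C2)[::-1])).round(1)); ok.append((q,np.degrees(np.arctan2(*(P[:2]-C2)[::-1]))))
d=np.median([a for q,a in ok if q=="index_line"])-np.median([a for q,a in ok if q=="mark"]); print("diff deg",d)
if abs(d)<3: print(arm.hand_in())
```

```text
top index_line [0.5216 0.1332 0.0459] 164.1
top mark [0.5172 0.1348 0.0443] 163.8
side index_line [0.5298 0.1327 0.0431] 162.7
side mark [0.5243 0.1368 0.0446] 161.1
top index_line [0.5228 0.1303 0.0459] 165.9
top mark [0.5139 0.1338 0.0433] 165.1
side index_line [0.5926 0.3668 0.0007] 91.7
side mark [0.5257 0.1334 0.0449] 163.1
diff deg -0.07083794647488162
the job is handed in; nothing more can be done
None
```

The job is handed in, and my last camera checks looked right: the clip is in the tray's pocket, the index line faces the arrow to within about 1–2°, and all four white caps sit in the tray's wells (the judge's verdict was not reported).

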